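# Hang the headsets on the charging bar and switch it on

## Task

Put the headsets away to charge: lift the loose grey dust cover off the charging dock's slide control and set it down upright in the middle of the cork coaster, and hang every headset that is there by its headband over the dock's steel bar. Only when all of them hang there, push the slide control's grip all the way to its far end, the end away from you. Leave the two remotes, their tray and the glass votive cup as they are.

Things in the scene. Friction and masses are not known exactly. Their poses are not given: they have to be found in the camera images.
- dock: fixed white plastic charging dock, turned by a few degrees. Origin: on the sideboard under its middle. Base plate 15 mm high, y from -265 to 275 mm, 110 mm deep (130 mm at the control's end). Two posts 36 x 14 mm, 155 mm high, at y = -110 and 230 mm carry the steel bar along y. Slide control housing 84 x 50 mm (x, y), top 27 mm above the sideboard, at x = 0, y = -200 mm
- bar_mid (a point): middle of the bar's free length, on top of the bar, 155 mm above the sideboard, at the dock's y = 60 mm; axes as the dock's, y along the bar. The bar is flat-topped, 36 mm wide and 18 mm thick, free for 163 mm either way
- charge (a joint): position of the slide control's grip along its track: 0 at the near end (off, dock x = -25 mm), 0.050 m at the far end (charging, dock x = +25 mm); it moves along the dock's +x, takes about 1.2 N and stays where it is left
- charge_top (a point): centre of the top of the slide control's black grip (16 mm along the dock's x, 34 mm along y, 22 mm tall), 51 mm above the sideboard; hidden under the cover at the start
- cover: loose grey plastic dust cover, an upside-down box 100 x 66 mm (x, y), 44 mm high, walls 4 mm, with a grip block on top, 22 x 40 mm (x, y), 22 mm high, its top 66 mm above the origin. Origin: centre of its open underside. At first it stands on the dock's base (15 mm up) over the slide control, 4 to 8 mm play all round. About 120 g
- coaster: round cork coaster, 124 mm across, 6 mm high, fixed. Origin: centre of its underside
- headset0: black headset (two or three alike are there, the rest absent) standing on its ear cups, headband arching over. Origin: on the ground midway between the cups, z up to the crown. 150 mm over the cups along y; cups 60 mm in x, 62 mm high, 74 mm free between them; crown a block 34 mm (x) x 54 mm (y), 20 mm thick, its top 130 mm up. Hung, its x lies along the bar. About 220 g
- headset0_crown (a point): centre of the underside of that headset's crown, 110 mm above its origin; this rests on the bar
- headset1: black headset (two or three alike are there, the rest absent) standing on its ear cups, headband arching over. Origin: on the ground midway between the cups, z up to the crown. 150 mm over the cups along y; cups 60 mm in x, 62 mm high, 74 mm free between them; crown a block 34 mm (x) x 54 mm (y), 20 mm thick, its top 130 mm up. Hung, its x lies along the bar. About 220 g
- headset1_crown (a point): centre of the underside of that headset's crown, 110 mm above its origin; this rests on the bar
- headset2: black headset (two or three alike are there, the rest absent) standing on its ear cups, headband arching over. Origin: on the ground midway between the cups, z up to the crown. 150 mm over the cups along y; cups 60 mm in x, 62 mm high, 74 mm free between them; crown a block 34 mm (x) x 54 mm (y), 20 mm thick, its top 130 mm up. Hung, its x lies along the bar. About 220 g
- headset2_crown (a point): centre of the underside of that headset's crown, 110 mm above its origin; this rests on the bar
- tv_remote: black set-top remote 170 x 48 x 18 mm lying on the raised shelf of the tray; leave it. Origin: centre of its underside
- ac_remote: silver air-conditioning remote 140 x 55 x 20 mm; leave it. Origin: centre of its underside
- votive: open glass votive cup 72 mm across, 75 mm high; leave it. Origin: centre of its underside
- tray: fixed white plastic lever tray, 220 x 110 mm, its raised shelf 66 mm high; leave it. Origin: centre of its underside
Mind the look-alikes: they are no part of the job. What is shaped like the cover but green is not meant. What is shaped like the headset1 but orange is not meant.

How it is judged:
On the way, in this order (a step that is already met when the one before it is completed fails the run):
1. every headset hangs over the bar, let go, while the slide control is still off (x of headset0_crown in the frame of bar_mid between -0.024 and 0.024 m and y of headset0_crown in the frame of bar_mid between -0.155 and 0.155 m and z of headset0_crown in the frame of bar_mid between -0.012 and 0.012 m and angle between each of headset0, headset1, headset2's own z axis and vertical below 0.5 rad and contact force between each of headset0, headset1, headset2 and the fingers below 0.1 N and x of headset1_crown in the frame of bar_mid between -0.024 and 0.024 m and y of headset1_crown in the frame of bar_mid between -0.155 and 0.155 m and z of headset1_crown in the frame of bar_mid between -0.012 and 0.012 m and x of headset2_crown in the frame of bar_mid between -0.024 and 0.024 m and y of headset2_crown in the frame of bar_mid between -0.155 and 0.155 m and z of headset2_crown in the frame of bar_mid between -0.012 and 0.012 m and value of joint charge below 0.025 m), for 0.2 s.
2. the slide control is pushed to its far end (value of joint charge above 0.045 m), for 0.2 s.
At the end, for the whole second after the job is handed in: every headset hangs at rest, upright within 0.3 rad, on the bar: underside of its crown within 12 mm of the bar top in height, 24 mm across, 155 mm of bar_mid along it; slide control within 5 mm of its far end; cover upright on the coaster within 25 mm of its centre; nothing held (x of headset0_crown in the frame of bar_mid between -0.024 and 0.024 m and y of headset0_crown in the frame of bar_mid between -0.155 and 0.155 m and z of headset0_crown in the frame of bar_mid between -0.012 and 0.012 m and angle between each of headset0, headset1, headset2's own z axis and vertical below 0.5 rad and contact force between each of headset0, headset1, headset2 and the fingers below 0.1 N and x of headset1_crown in the frame of bar_mid between -0.024 and 0.024 m and y of headset1_crown in the frame of bar_mid between -0.155 and 0.155 m and z of headset1_crown in the frame of bar_mid between -0.012 and 0.012 m and x of headset2_crown in the frame of bar_mid between -0.024 and 0.024 m and y of headset2_crown in the frame of bar_mid between -0.155 and 0.155 m and z of headset2_crown in the frame of bar_mid between -0.012 and 0.012 m and angle between each of headset0, headset1, headset2's own z axis and vertical below 0.3 rad and linear speed of each of headset0, headset1, headset2 below 0.05 m/s and value of joint charge above 0.045 m and horizontal distance between cover and coaster below 0.025 m and angle between cover's own z axis and vertical below 0.1 rad and height (world z) of cover below 0.012 m and linear speed of cover below 0.03 m/s); the robot touches nothing.
It fails at once if a remote or the votive cup is pushed more than 25 mm from its place (distance of any of tv_remote, ac_remote, votive from where it was at the start of the episode above 0.025 m).
It fails at once if the votive cup is tipped (angle between votive's own z axis and vertical above 0.4 rad).
Of headset0, headset1, headset2 only 2 to 3 are there at a start; the rules pass over those that are not, and their reading is None.
At some moment in a run one of headset0, headset1, headset2, cover may be knocked a few centimetres aside while the robot is not near it.
It also fails if it takes over 210 s, if anything falls off the work surface, if the arm or the gripper's body presses on something with over 40 N, if the wrist force passes 120 N, or if a joint passes its speed limit or range.

## Robot

A 6-joint arm with a two-finger parallel gripper is mounted at the origin on the work surface. World frame = base frame: x ahead of the robot, y to its left, z up, the work surface at z = 0. Lengths are in m, angles in rad, forces in N, time in s.
With the tool pointing down it reaches from about 0.375 to 0.75 m from the base axis. Payload 9 kg.
Tool frame: the origin (TCP) lies at the very end of the fingers, on their centre line; the grasp point (between the pads) lies bot.hold_point_z behind it (bot.hold_point_z is the distance from the TCP to the grasp point, in m); z points along the fingers, y is the line along which they close (so a half turn about z gives the same grasp; the last joint's range is limited). The gripper opens to 85 mm and grips with 20 to 120 N. Pads are 22 mm wide; open, the fingers measure 114 mm over their backs; the gripper's body (76 mm by 85 mm) begins 54 mm behind the grasp point. The pads swing forward as they close: fully open they stand 13 mm farther back than shut.
Start: joints at [-1.452, 0.104, 0.097, 1.564, 0, 1.353], TCP at [0.198, -0.566, 0.209] pointing down, gripper open.
Joint ranges: [-2.99, 2.99], [-0.84, 1.86], [-1.1, 1.16], [-1.84, 2.11], [-1.51, 1.56], [-3.14, 3.14]. Speed limits (rad/s): [2.22, 2.22, 2.57, 3.14, 3.14, 3.14].

## Interface

Orientations are given as a unit quaternion [w, x, y, z].
In Python, from rig import sense, get_image, get_calibration, job_done, boxes_of, bot gives the robot as it stands. The module is installed in compiled form; this text tells all that it offers.
- The arm moves only by the tool carry_out, never from a script. Its argument "motion" is a list of rows, each a list of 7 numbers: the shift along the world's x, y, z in mm, then the turn, a rotation vector about the world's x, y, z in degrees, then the closure, from -1 (fully open) to 1 (shut). In form: [[tx, ty, tz, ax, ay, az, claw], ...]. A call has 1 to 20 rows; each row is the pose to reach, as a shift and turn from the pose commanded when the call began; what a row does not reach only later rows make up. A row lasts 1/12 s, in which the tool goes at most 41.7 mm and 7.16 degrees, less where a joint would pass 70% of its speed; a pose out of reach is approached as far as the arm can. A call with a gripper value outside its range is refused whole. The fingers move at their own pace and stop on an object; the grip force is fixed at half the most. Time passes only in rows, so rows that repeat a pose let the fingers close. It gives the time, the measured TCP pose, the force, the opening and the grip force at its end, in the units of the state.
- sense(): the state, without advancing time (a new reading comes with each control period).
- get_image(name): name is "side" or "top" or "wrist"; returns the picture (420x560x3 uint8, red, green, blue); there is no depth.
- get_calibration(name): a dict with "K" (3x3 intrinsics, pixels), "R" (3x3) and "t" (3): a world point X has camera coordinates R X + t. Camera axes: x right, y down, z forward; pixel columns grow to the right and rows downward; lengths in m; the calibration is good to about 2 mm. The wrist camera is an equidistant fisheye: a pixel r from the principal point sees the ray r / f radians off the axis. A picture is of the moment at which its call begins: read the wrist's pose just before it. get_calibration takes no time and is no camera call; for the wrist camera it gives the pose at the moment of the call.
- job_done(): hands the job in; it is judged then, once.
Trained networks look in the newest picture that a camera, given by its name, has taken for a name from the list of things; names that differ only in an ending like _2 or _b are one class to them, and where a whole thing is asked for, a point or a joint stands for the part that bears it (a point fixed in the world has none). Each returns a list of dicts, best first, with "p" (0 to 1); they miss things now and then, are a little off and sometimes report something else, mostly with a low value. They report only what shows in the picture. A call takes as long as a camera call. They do not tell look-alikes from the thing itself.
- boxes_of(label, camera): "at" ([column, row] in pixels, amid what is visible of it).
The state is a dict: "time": time; "joints": joint angles; "joint_velocities": joint speeds; "effort": joint torques, N m; "ee_pos": TCP position; "ee_rot": TCP orientation; "contact_force": force on the tool from outside, world axes, zero at the start; "ft_torque": the same for the moment, N m; "grip_width": opening from 0.0 (shut) to 1.0 (fully open); "grip_force": force on a finger pad.
Only numpy, scipy, OpenCV 4.12 (cv2) and the standard library are available. Lean on these libraries where they do the work, as an engineer would, in place of code of your own. Each camera call takes 0.05 s, during which the arm holds its last target. There are 200 camera calls.

## Working session

There is one attempt and no reset: what is moved stays moved. The work goes in short steps, Python scripts to look and compute and a tool call to move; the robot and the scene stay as the last step left them, time stands still between calls to the robot, and variables do not carry over. Pictures are saved under pics/ and viewed, at most 14 in all, crops included, and the job is handed in when it is done.

Besides the shell and the picture viewer there is one more tool, called after "Emit:" as a command line: name --pt "numbers of a row" for each row, then --argument value for the rest. carry_out: Moves the arm, as the interface text tells. Its arguments: {"type":"object","properties":{"motion":{"type":"array"}},"required":["motion"]}

```bash
mkdir -p pics; cat > h.py <<'E'
import numpy as np, cv2
from rig import sense, get_image, get_calibration, job_done, boxes_of, bot
def save(n,im): cv2.imwrite('pics/'+n+'.png',im[:,:,::-1])
def ray(cam,px,cal=None):
    c=cal or get_calibration(cam);K,R,t=[np.array(c[k],float) for k in('K','R','t')]
    u=(px[0]-K[0,2])/K[0,0];v=(px[1]-K[1,2])/K[1,1]
    if cam=='wrist':
        r=np.hypot(u,v);s=np.sin(r)/r if r>1e-9 else 1;d=np.array([u*s,v*s,np.cos(r)])
    else: d=np.array([u,v,1.])
    d=R.T@d;return -R.T@t,d/np.linalg.norm(d)
def atz(cam,px,z,cal=None):
    o,d=ray(cam,px,cal);return o+d*(z-o[2])/d[2]
def tri(rays):
    A=sum(np.eye(3)-np.outer(d,d) for o,d in rays);b=sum((np.eye(3)-np.outer(d,d))@o for o,d in rays)
    p=np.linalg.solve(A,b);return p,[float(np.linalg.norm((np.eye(3)-np.outer(d,d))@(p-o))) for o,d in rays]
def proj(cam,X,cal=None):
    c=cal or get_calibration(cam);K,R,t=[np.array(c[k],float) for k in('K','R','t')]
    p=R@np.array(X)+t
    if cam=='wrist':
        r=np.hypot(p[0],p[1]);th=np.arctan2(r,p[2]);q=p[:2]/max(r,1e-9)*th
    else: q=p[:2]/p[2]
    return np.array([K[0,0]*q[0]+K[0,2],K[1,1]*q[1]+K[1,2]])
E
python3 - <<'E'
from h import *
np.set_printoptions(precision=3,suppress=True)
print(sense(), bot.hold_point_z)
for c in('top','side'):
    im=get_image(c);save(c+'0',im)
    k=get_calibration(c);print(c,-np.array(k['R']).T@k['t'],np.array(k['K'])[0,0])
    for l in('headset0','headset0_crown','cover','coaster','dock','bar_mid','charge_top','votive','tray'):
        print(l,[(np.round(b['at']).tolist(),round(b['p'],2)) for b in boxes_of(l,c)])
E
```

```text
{'time': 0.0, 'joints': array([-1.452,  0.105,  0.096,  1.564,  0.   ,  1.353]), 'joint_velocities': array([ 0.   ,  0.002,  0.   , -0.001,  0.001,  0.001]), 'effort': array([  0.001, -55.693,  50.365,   0.017,  -0.   ,  -0.   ]), 'ee_pos': array([ 0.198, -0.566,  0.208]), 'ee_rot': array([-0.001,  0.986,  0.168,  0.   ]), 'contact_force': array([-1.102, -0.14 ,  0.008]), 'ft_torque': array([ 0.051,  0.008, -0.003]), 'grip_force': 0.0, 'grip_width': 0.996843507576289} 0.0187
top [0.356 0.014 1.593] 464.64551448910566
headset0 [([203.0, 303.0], 0.96), ([321.0, 241.0], 0.91), ([184.0, 253.0], 0.68)]
headset0_crown [([320.0, 244.0], 0.93)]
cover [([328.0, 150.0], 0.98), ([329.0, 194.0], 0.8)]
coaster [([386.0, 249.0], 0.61)]
dock [([264.0, 192.0], 0.83)]
bar_mid [([332.0, 194.0], 0.73), ([264.0, 192.0], 0.62), ([181.0, 256.0], 0.36)]
charge_top []
votive [([404.0, 186.0], 0.98), ([270.0, 141.0], 0.46)]
tray [([157.0, 194.0], 0.97)]
side [-0.     0.657  0.761] 396.0812439789295
headset0 [([325.0, 227.0], 0.95), ([307.0, 341.0], 0.61), ([227.0, 333.0], 0.58)]
headset0_crown [([322.0, 227.0], 0.85), ([300.0, 202.0], 0.42)]
cover [([300.0, 201.0], 0.97), ([248.0, 179.0], 0.95)]
coaster [([223.0, 329.0], 0.32), ([322.0, 229.0], 0.26)]
dock [([225.0, 242.0], 0.93), ([299.0, 199.0], 0.3)]
bar_mid [([227.0, 241.0], 0.67)]
charge_top []
votive [([324.0, 166.0], 0.85), ([300.0, 201.0], 0.65)]
tray [([122.0, 335.0], 0.55)]
```

View pics/top0.png

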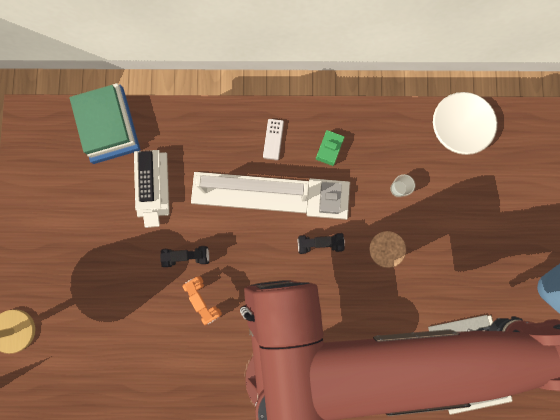

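View pics/side0.png

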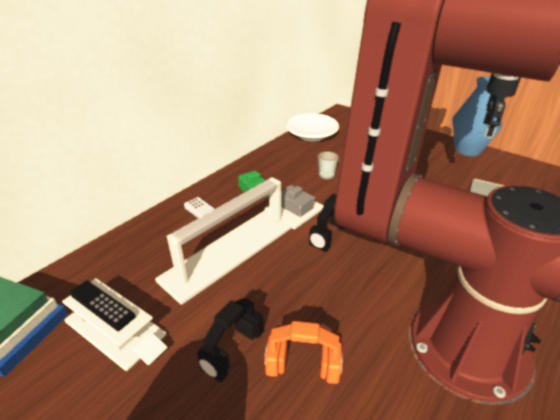

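Top shows: black headsets at (185,256) and (321,243), orange look-alike (201,301), grey cover on the dock's right end (329,195), green look-alike (330,147), coaster (388,249), votive (403,186), remotes (273,139) and (146,177). Side agrees: headsets (230,335) and (325,225), cover (298,200). Candidates for "headset" are the black ones, not orange. For "cover" it is the grey one, not green.

```bash
python3 - <<'E'
from h import *
np.set_printoptions(precision=3,suppress=True)
print(get_calibration('top')['R'], proj('top',[0,0,0]),proj('top',[0.198,-.566,.209]))
im=get_image('top');save('top_crop',cv2.resize(im[130:290,150:420],None,fx=2.9,fy=2.9,interpolation=cv2.INTER_CUBIC))
t=lambda a,b:print(tri([ray('top',a),ray('side',b)]))
t((203,303),(307,341));t((184,256),(230,335));t((320,243),(323,227))
t((329,194),(300,201))
print('A',atz('top',(320,243),.13),'B',atz('top',(184,256),.13),'coaster',atz('top',(388,249),.006),'votive',atz('top',(403,186),.06),'green',atz('top',(330,147),.06))
for p in((0.5,0,0),): print(proj('top',p))
E
```

```text
[[ 0.005 -1.     0.001]
 [-0.992 -0.005 -0.126]
 [ 0.126  0.    -0.992]] [282.157 378.579] [477.43  325.654]
(array([0.253, 0.257, 0.081]), [0.003369779375935615, 0.003369779375935697])
(array([0.401, 0.328, 0.049]), [0.0017271794913165319, 0.0017271794913165629])
(array([ 0.456, -0.12 ,  0.027]), [0.010311108596935301, 0.010311108596935372])
(array([ 0.601, -0.164,  0.034]), [0.013666346272526343, 0.013666346272526362])
A [ 0.441 -0.116  0.13 ] B [0.398 0.31  0.13 ] coaster [ 0.429 -0.359  0.006] votive [ 0.637 -0.402  0.06 ] green [ 0.77  -0.158  0.06 ]
[282.738 227.746]
```

View pics/top_crop.png

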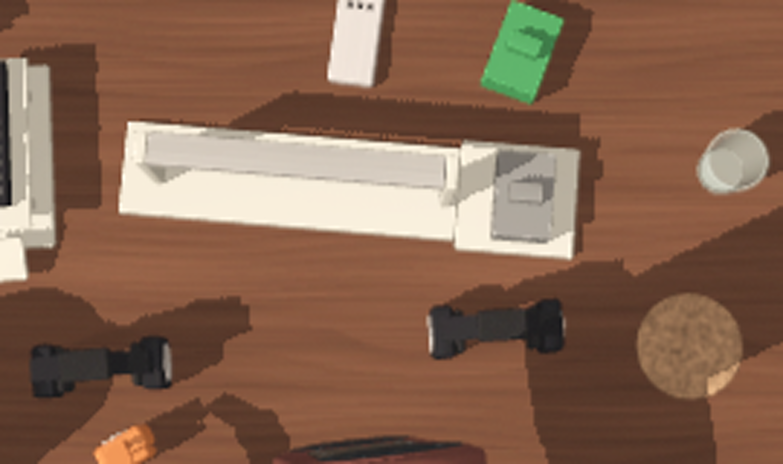

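The crop confirms the choices: the grey cover with its grip block sits on the dock's right end, headset A is at crop (497,325), B at (100,365), and the coaster at (690,345). Next I fit poses.

```bash
cat >> h.py <<'E'
from scipy.optimize import least_squares
def fit(pts):  # pts: (cam, cal, px, local xyz); planar pose x,y,yaw
    def f(p):
        c,s=np.cos(p[2]),np.sin(p[2]);o=[]
        for cam,cal,px,l in pts:
            X=[p[0]+c*l[0]-s*l[1],p[1]+s*l[0]+c*l[1],l[2]]
            o+=list(proj(cam,X,cal)-px)
        return np.array(o)
    best=min((least_squares(f,[.5,0,a]) for a in(0,)),key=lambda r:r.cost)
    return best.x,best.fun.reshape(-1,2)
E
python3 - <<'E'
from h import *
np.set_printoptions(precision=3,suppress=True)
c=get_calibration('top');g=lambda u,v:np.array([150+u/2.9,130+v/2.9])
x,r=fit([('top',c,g(126,122),(.055,.275,.015)),('top',c,g(119,212),(-.055,.275,.015)),('top',c,g(580,148),(.065,-.265,.015)),('top',c,g(573,258),(-.065,-.265,.015))])
print('dock',x,np.degrees(x[2]));print(r)
def w(lx,ly):
    return np.array([x[0]+np.cos(x[2])*lx-np.sin(x[2])*ly,x[1]+np.sin(x[2])*lx+np.cos(x[2])*ly])
print('barmid',w(0,.06),'cover?',w(0,-.2))
print('cover block top from px',atz('top',g(527,190),.081),'bar px',proj('top',[*w(.018,-.11),.155]),g(447,155),proj('top',[*w(-.018,-.11),.155]),g(447,188))
for n,a in(('A',[(430,333),(565,325)]),('B',[(33,372),(172,363)])):
    P=[atz('top',g(*q),.035)[:2] for q in a];d=P[0]-P[1];print(n,np.mean(P,0),np.linalg.norm(d),'yaw of y axis deg',np.degrees(np.arctan2(d[1],d[0])))
print(atz('top',g(497,323),.13),atz('top',g(90,365),.13))
E
```

```text
dock [ 0.616  0.038 -0.074] -4.264251139102374
[[ 0.459 -0.134]
 [-0.407  0.212]
 [-0.09   0.264]
 [ 0.041 -0.337]]
barmid [0.62  0.098] cover? [ 0.601 -0.161]
cover block top from px [ 0.6   -0.16   0.081] bar px [306.584 183.694] [304.138 183.448] [305.759 194.973] [304.138 194.828]
A [ 0.445 -0.13 ] 0.15632914928165265 yaw of y axis deg 93.67218162453669
B [0.398 0.325] 0.16000910274140276 yaw of y axis deg 93.97994984615212
[ 0.446 -0.121  0.13 ] [0.398 0.32  0.13 ]
```

Emit:
carry_out --pt "0 0 120 0 0 0 -1" --pt "0 0 120 0 0 0 -1" --pt "0 0 120 0 0 0 -1" --pt "302 406 140 0 0 66.4 -1" --pt "302 406 140 0 0 66.4 -1" --pt "302 406 140 0 0 66.4 -1" --pt "302 406 140 0 0 66.4 -1" --pt "302 406 140 0 0 66.4 -1" --pt "302 406 140 0 0 66.4 -1" --pt "302 406 140 0 0 66.4 -1" --pt "302 406 140 0 0 66.4 -1" --pt "302 406 140 0 0 66.4 -1" --pt "302 406 140 0 0 66.4 -1" --pt "302 406 140 0 0 66.4 -1" --pt "302 406 140 0 0 66.4 -1" --pt "302 406 140 0 0 66.4 -1" --pt "302 406 140 0 0 66.4 -1" --pt "302 406 140 0 0 66.4 -1" --pt "302 406 140 0 0 66.4 -1" --pt "302 406 140 0 0 66.4 -1"

```text
time: 2.72
ee_pos: [0.4997, -0.1616, 0.3489]
ee_rot: [0.0, 0.734, 0.679, -0.0]
contact_force: [-0.3, -0.6, -0.1]
grip_width: 1.001
grip_force: 0.0
```

```bash
python3 - <<'E'
from h import *
np.set_printoptions(precision=3,suppress=True)
s=sense();print(s['ee_pos'],s['ee_rot'],s['joints'])
im=get_image('wrist');save('w1',im);k=get_calibration('wrist')
import pickle;pickle.dump(k,open('k1.pkl','wb'))
for l in('headset0','headset0_crown','cover','coaster'):
    print(l,[(np.round(b['at']).tolist(),round(b['p'],2)) for b in boxes_of(l,'wrist')])
tp=get_image('top');save('t1',tp)
print([(np.round(b['at']).tolist(),round(b['p'],2)) for b in boxes_of('headset0','top')])
save('wt1',np.hstack([cv2.resize(im,(400,300)),cv2.resize(tp,(400,300))]))
print(proj('wrist',[.601,-.161,.081],k),proj('wrist',[.446,-.122,.13],k))
E
```

```text
[ 0.5   -0.162  0.349] [ 0.     0.734  0.679 -0.   ] [-0.562 -0.039  0.21   1.82  -0.     1.086]
headset0 [([230.0, 145.0], 0.97)]
headset0_crown [([229.0, 143.0], 0.75)]
cover [([339.0, 158.0], 0.69), ([441.0, 152.0], 0.65)]
coaster [([240.0, 274.0], 0.66)]
[([182.0, 253.0], 0.59), ([201.0, 302.0], 0.59), ([301.0, 238.0], 0.57)]
[346.011 163.797] [224.202 147.423]
```

View pics/wt1.png

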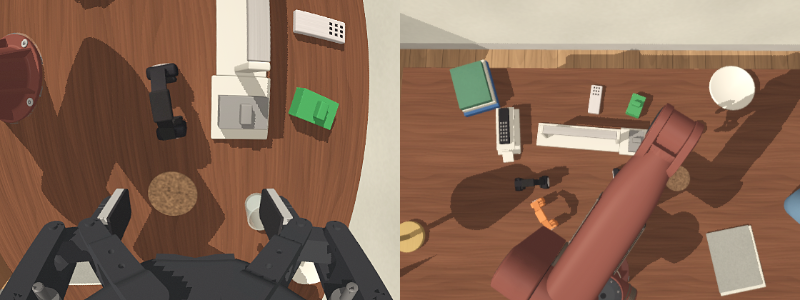

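View pics/w1.png

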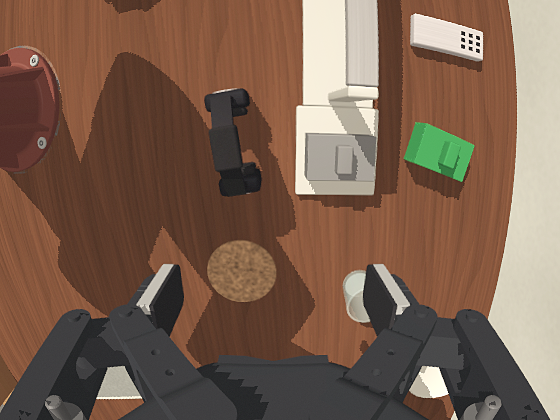

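Wrist: cover's block at (344,159), headset A crown at (228,146), coaster (241,271). The top view no longer has an arm over its lower right, and only a book (740,260) is there, so there are two headsets.

```bash
python3 - <<'E'
from h import *
import pickle;k=pickle.load(open('k1.pkl','rb'))
np.set_printoptions(precision=4,suppress=True)
g=lambda u,v:np.array([150+u/2.9,130+v/2.9])
print('f',k['K'][0][0])
print('block',tri([ray('wrist',(344,159),k),ray('top',g(527,189))]),atz('wrist',(344,159),.081,k))
print('crownA',tri([ray('wrist',(227,146),k),ray('top',g(497,323))]),atz('wrist',(227,146),.13,k))
print('coaster',tri([ray('wrist',(241,270),k),ray('top',g(690,345))]),atz('wrist',(241,270),.006,k))
# cover roof corners
x,r=fit([('wrist',k,np.array(p),l) for p,l in [((375,137),(.05,.033,.059)),((305,133),(-.05,.033,.059)),((373,182),(.05,-.033,.059)),((305,180),(-.05,-.033,.059))]])
print('cover',x,r.round(1).tolist())
x,r=fit([('wrist',k,np.array(p),l) for p,l in [((378,110),(.065,-.135,.015)),((296,104),(-.065,-.135,.015)),((375,195),(.065,-.265,.015)),((295,194),(-.065,-.265,.015))]])
print('dock end',x,r.round(1).tolist())
E
```

```text
f 325.19226210127806
block (array([ 0.6167, -0.1696, -0.0093]), [0.0013992512848854228, 0.0013992512848856578]) [ 0.5984 -0.1542  0.081 ]
crownA (array([ 0.4469, -0.1222,  0.1124]), [1.1284570861618776e-06, 1.1284570862521048e-06]) [ 0.4495 -0.1206  0.13  ]
coaster (array([ 0.4281, -0.3637, -0.0216]), [0.002342000333176544, 0.0023420003331765934]) [ 0.4304 -0.348   0.006 ]
cover [ 0.5977 -0.156  -0.0868] [[-0.1, -0.3], [1.2, 0.8], [-1.1, -0.6], [-0.1, -0.0]]
dock end [ 0.6184  0.048  -0.0816] [[0.7, 1.7], [0.3, 3.9], [-1.1, -3.0], [-0.1, -3.0]]
```

```bash
python3 - <<'E'
from h import *
np.set_printoptions(precision=4,suppress=True)
print(sense()['ee_pos']);im=get_image('wrist');k=get_calibration('wrist');save('w2',im)
import pickle;k1=pickle.load(open('k1.pkl','rb'));print(np.abs(np.array(k['R'])-k1['R']).max(),np.array(k['t'])-k1['t'],k['K'])
hsv=cv2.cvtColor(im,cv2.COLOR_RGB2HSV);tp=cv2.imread('pics/top0.png')[:,:,::-1].copy()
def blob(im,lo,hi,box):
    h=cv2.cvtColor(im,cv2.COLOR_RGB2HSV);m=cv2.inRange(h,lo,hi);z=np.zeros_like(m);a,b,c,d=box;z[b:d,a:c]=m[b:d,a:c]
    n,l,s,c=cv2.connectedComponentsWithStats(z);i=1+s[1:,4].argmax();return c[i],s[i]
w,sw=blob(im,(50,120,60),(75,255,255),(380,100,500,200));t,st=blob(tp,(50,120,40),(75,255,255),(310,120,350,175))
print('green',w,sw,t,st);print(atz('wrist',w,.04,k),atz('top',t,.04))
print(-np.array(k['R']).T@k['t'], np.array(k['R']))
for c in((.429,-.359,.006),): print(proj('wrist',c,k))
crop=cv2.resize(im[60:320,190:480],None,fx=2.3,fy=2.3,interpolation=cv2.INTER_CUBIC)
# overlay coaster and dock models
def dot(X):
    p=(proj('wrist',X,k)-[190,60])*2.3;cv2.circle(crop,tuple(int(v) for v in p),2,(255,0,0),-1)
for a in np.linspace(0,6.28,24): dot([.429+.062*np.cos(a),-.359+.062*np.sin(a),.006])
cd,sd=np.cos(-.074),np.sin(-.074)
for lx in(.065,-.065):
  for ly in np.linspace(-.265,-.135,8): dot([.616+cd*lx-sd*ly,.038+sd*lx+cd*ly,.015])
for lx in(.018,-.018):
  for ly in np.linspace(-.11,.0,8): dot([.616+cd*lx-sd*ly,.038+sd*lx+cd*ly,.155])
save('ov',crop)
E
```

```text
[ 0.5001 -0.1606  0.349 ]
0.0017304322351733153 [-0.0003  0.0002  0.0001] [[325.1923   0.     272.8144]
 [  0.     325.1923 209.2961]
 [  0.       0.       1.    ]]
green [438.41   151.7251] [ 404  123   70   60 2517] [329.8984 147.149 ] [317 132  26  33 443]
[ 0.7666 -0.1537  0.04  ] [ 0.7745 -0.1603  0.04  ]
[ 0.5068 -0.0847  0.5133] [[ 0.9972 -0.0753  0.0007]
 [-0.0722 -0.9533  0.2933]
 [-0.0214 -0.2925 -0.956 ]]
[240.5288 276.0015]
```

View pics/ov.png

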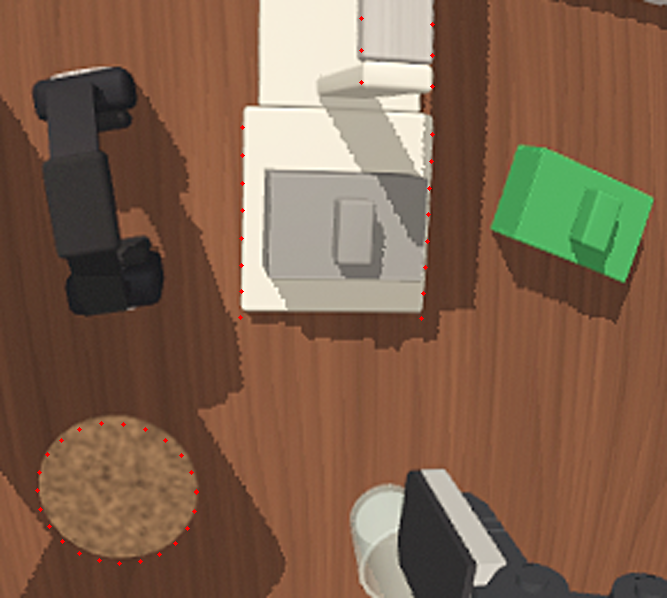

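The overlay dots lie within about 3 px of the dock and coaster edges, so the poses are good to about 3 mm. Next: grasp the cover.

Emit:
carry_out --pt "100 2 -100 0 0 0 -1" --pt "100 2 -100 0 0 0 -1" --pt "100 2 -100 0 0 0 -1" --pt "100 2 -100 0 0 0 -1" --pt "100 2 -140 0 0 0 -1" --pt "100 2 -180 0 0 0 -1" --pt "100 2 -220 0 0 0 -1" --pt "100 2 -250 0 0 0 -1" --pt "100 2 -270 0 0 0 -1" --pt "100 2 -280 0 0 0 -1" --pt "100 2 -286 0 0 0 -1" --pt "100 2 -286 0 0 0 -1" --pt "100 2 -286 0 0 0 1" --pt "100 2 -286 0 0 0 1" --pt "100 2 -286 0 0 0 1" --pt "100 2 -286 0 0 0 1" --pt "100 2 -286 0 0 0 1" --pt "100 2 -286 0 0 0 1" --pt "100 2 -286 0 0 0 1" --pt "100 2 -286 0 0 0 1"

```text
time: 4.78
ee_pos: [0.6003, -0.1583, 0.0629]
ee_rot: [0.0, 0.733, 0.68, 0.0]
contact_force: [-0.8, -0.8, -0.0]
grip_width: 0.003
grip_force: 0.0
```

```bash
python3 - <<'E'
from h import *
s=sense();print(s['ee_pos'],s['grip_width'],s['grip_force'],s['contact_force'])
im=get_image('wrist');a=get_image('side');
save('ws2',np.hstack([im[:, :][100:420,130:530],cv2.resize(a[140:300,200:400],(400,320))]))
E
```

```text
[ 0.60027322 -0.15833513  0.06294465] 0.002552236094991912 0.0 [-0.79806758 -0.78279568 -0.0239436 ]
```

View pics/ws2.png

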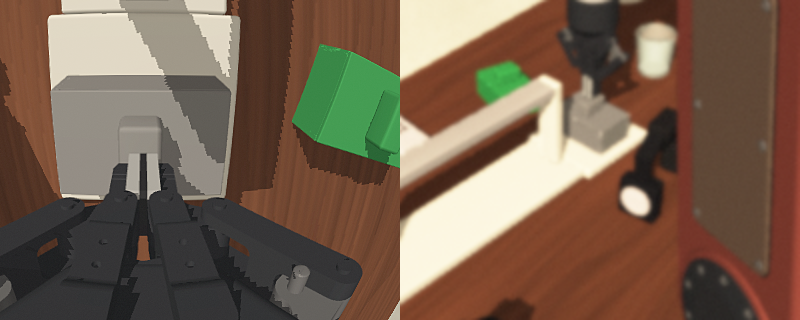

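The wrist view shows the shut fingers just on the -y side of the grip block at crop (140,140), so the grasp missed. Backing up to remeasure.

Emit:
carry_out --pt "0 0 30 0 0 0 1" --pt "0 0 60 0 0 0 -1" --pt "0 0 100 0 0 0 -1" --pt "0 -30 140 0 0 0 -1" --pt "0 -60 170 0 0 0 -1" --pt "0 -60 170 0 0 0 -1" --pt "0 -60 170 0 0 0 -1" --pt "0 -60 170 0 0 0 -1"

```text
time: 5.55
ee_pos: [0.6002, -0.2182, 0.2321]
ee_rot: [-0.0, 0.733, 0.68, 0.0]
contact_force: [0.0, -0.0, -0.7]
grip_width: 0.977
grip_force: 0.0
```

```bash
python3 - <<'E'
from h import *
np.set_printoptions(precision=4,suppress=True)
print(sense()['ee_pos'],sense()['ee_rot']);im=get_image('wrist');k=get_calibration('wrist')
print('cam',-np.array(k['R']).T@k['t'])
crop=cv2.resize(im[0:260,120:460],None,fx=2.3,fy=2.3,interpolation=cv2.INTER_CUBIC)
def dot(X,c=(255,0,0)):
    p=(proj('wrist',X,k)-[120,0])*2.3;cv2.circle(crop,tuple(int(v) for v in p),2,c,-1)
cd,sd=np.cos(-.074),np.sin(-.074)
D=lambda lx,ly,z:[.616+cd*lx-sd*ly,.040+sd*lx+cd*ly,z]
for lx in(.065,-.065):
  for ly in np.linspace(-.265,-.135,8): dot(D(lx,ly,.015))
for lx in(.05,-.05):
  for ly in np.linspace(-.233,-.167,8): dot(D(lx,ly,.059),(0,255,0))
for lx in(.011,-.011):
  for ly in np.linspace(-.22,-.18,8): dot(D(lx,ly,.081),(0,0,255))
save('ov2',crop)
E
```

```text
[ 0.6002 -0.2182  0.2321] [-0.0004  0.7334  0.6798  0.0001]
cam [ 0.6068 -0.1419  0.3955]
```

View pics/ov2.png

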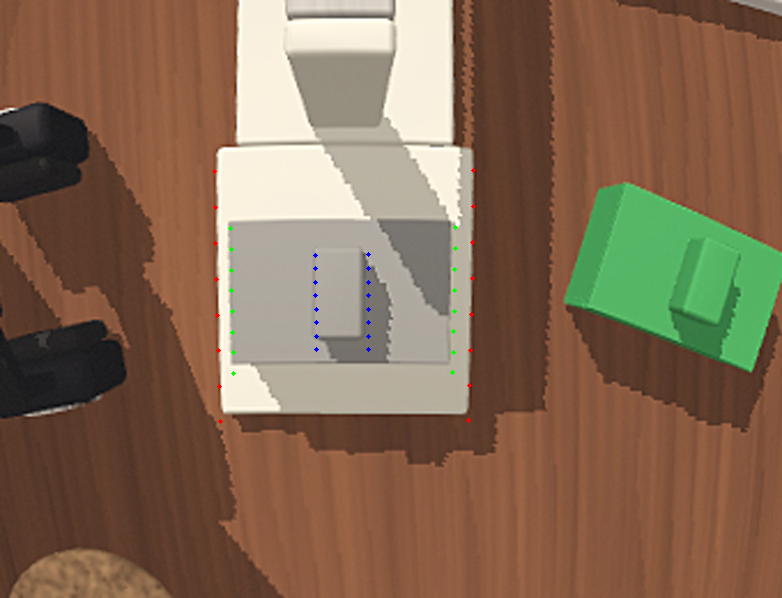

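The model overlay sits about 4 mm low in y (a uniform shift) and the sizes match. Next I check the block's height by triangulating the two wrist views.

```bash
python3 - <<'E'
from h import *
import pickle
np.set_printoptions(precision=4,suppress=True)
k1=pickle.load(open('k1.pkl','rb'));k=get_calibration('wrist');print(np.array(k['R']))
g=lambda u,v:np.array([u/2.3+120,v/2.3]);g1=lambda u,v:np.array([u/2.3+190,v/2.3+60])
for n,a,b in(('block',(355,231),(338,292)),('roof TL',(266,171),(230,221)),('roof BL',(269,279),(232,362)),('base BL',(242,310),(222,411)),('base BR',(424,310),(467,411)),('base TL',(245,106),(219,148))):
    t=tri([ray('wrist',g1(*a),k1),ray('wrist',g(*b),k)]);print(n,t[0],np.round(t[1],4))
# side view
print('side block px',[proj('side',[.600,-.156,z]).round(0) for z in(.063,.081)])
print('tcp in wrist at last grasp offset: block top centre at', proj('wrist',[.600,-.154,.081],k))
E
```

```text
[[ 0.9972 -0.0749 -0.0014]
 [-0.0712 -0.9538  0.2919]
 [-0.0231 -0.291  -0.9564]]
block [ 0.5993 -0.1556  0.0802] [0.0008 0.0008]
roof TL [ 0.5515 -0.1194  0.0478] [0.001 0.001]
roof BL [ 0.5483 -0.1847  0.061 ] [0.0016 0.0016]
base BL [ 0.5325 -0.2154  0.0158] [0.0014 0.0014]
base BR [ 0.6585 -0.2217  0.0283] [0.0008 0.0008]
base TL [ 0.5436 -0.078   0.0129] [0.0006 0.0006]
side block px [array([295., 194.]), array([295., 189.])]
tcp in wrist at last grasp offset: block top centre at [267.1618 126.0125]
```

```bash
python3 - <<'E'
from h import *
np.set_printoptions(precision=4,suppress=True)
k=dict(get_calibration('wrist'));R=np.array(k['R']);C=-R.T@k['t'];s=sense()['ee_pos']
C2=C+np.array([.60027,-.15834,.06294])-s;k['t']=-R@C2
f=lambda X:(proj('wrist',X,k)-[130,100]).round(0)
for y in(-.1355,-.1755): print('block edge',y,f([.589,y,.081]),f([.611,y,.081]))
print('roof',f([.552,-.119,.059]),f([.649,-.126,.059]),f([.548,-.185,.059]))
for dz in(0,.01,.0187,.03): print('tool',dz,f([.6003,-.1583,.0629+dz]), f([.6003,-.1583+.011,.0629+dz]))
E
cp pics/ws2.png pics/x.png
```

```text
block edge -0.1355 [114. 128.] [160. 125.]
block edge -0.1755 [122. 198.] [164. 196.]
roof [48. 90.] [226.  89.] [ 60. 194.]
tool 0 [141. 153.] [140. 135.]
tool 0.01 [141. 161.] [139. 142.]
tool 0.0187 [141. 169.] [139. 149.]
tool 0.03 [141. 180.] [139. 159.]
```

The wrist camera evidence suggests the fingertips were above the block. I'll descend again over the block, a bit lower, watching the force.

Emit:
carry_out --pt "0 32 -40 0 0 0 -1" --pt "0 64 -80 0 0 0 -1" --pt "0 64 -120 0 0 0 -1" --pt "0 64 -150 0 0 0 -1" --pt "0 64 -165 0 0 0 -1" --pt "0 64 -172 0 0 0 -1" --pt "0 64 -175 0 0 0 -1" --pt "0 64 -175 0 0 0 -1" --pt "0 64 -175 0 0 0 -1"

```text
time: 6.35
ee_pos: [0.6012, -0.1546, 0.0595]
ee_rot: [0.001, 0.733, 0.68, 0.0]
contact_force: [0.4, 0.0, 1.4]
grip_width: 1.004
grip_force: 0.0
```

```bash
python3 - <<'E'
from h import *
s=sense();print(s['ee_pos'],s['grip_width'],s['contact_force'])
im=get_image('wrist');a=get_image('side');
save('ws3',np.hstack([im[100:420,130:530],cv2.resize(a[150:250,240:365],(400,320),interpolation=cv2.INTER_CUBIC)]))
E
```

```text
[ 0.60116974 -0.15462905  0.05954395] 1.0038263386276456 [0.41372895 0.02322419 1.36400038]
```

View pics/ws3.png

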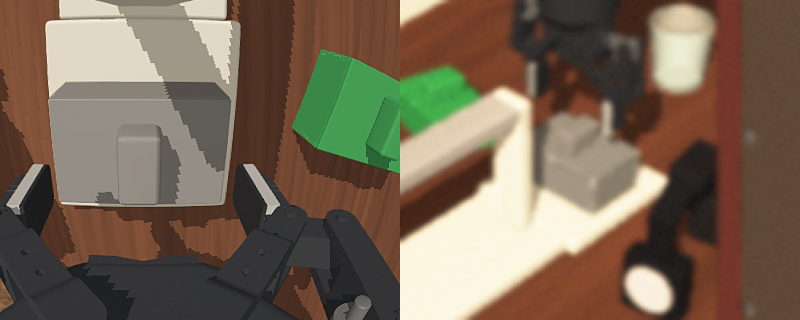

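```bash
python3 - <<'E'
from h import *
np.set_printoptions(precision=4,suppress=True)
g=lambda p:((p-[240,150])*3.2+[400,0]).round(0)
for x in(.556,.646):
  for z in(.06,.073,.085,.1): print(x,z,g(proj('side',[x,-.151,z])))
print('block top',g(proj('side',[.6,-.155,.081])),'roof near corner',g(proj('side',[.5515,-.119,.059])))
k=get_calibration('wrist');f=lambda X:(proj('wrist',X,k)-[130,100]).round(0)
for x in(.556,.646):
  for z in(.06,.073,.085,.1): print('w',x,z,f([x,-.1436,z]))
E
```

```text
0.556 0.06 [609. 162.]
0.556 0.073 [609. 151.]
0.556 0.085 [610. 140.]
0.556 0.1 [610. 127.]
0.646 0.06 [535. 129.]
0.646 0.073 [535. 118.]
0.646 0.085 [535. 108.]
0.646 0.1 [535.  95.]
block top [575. 126.] roof near corner [592. 180.]
w 0.556 0.06 [ 58. 140.]
w 0.556 0.073 [ 52. 149.]
w 0.556 0.085 [ 46. 159.]
w 0.556 0.1 [ 38. 174.]
w 0.646 0.06 [220. 128.]
w 0.646 0.073 [226. 137.]
w 0.646 0.085 [232. 147.]
w 0.646 0.1 [240. 160.]
```

Both views put the open fingertips at z ≈ 0.095 while ee_z = 0.060. So the tips end about 20 mm above the reported TCP, beyond the 13 mm swing. Going 17 mm lower and closing.

Emit:
carry_out --pt "0 0 -7 0 0 0 -1" --pt "0 0 -14 0 0 0 -1" --pt "0 0 -14 0 0 0 -1" --pt "0 0 -14 0 0 0 1" --pt "0 0 -14 0 0 0 1" --pt "0 0 -14 0 0 0 1" --pt "0 0 -14 0 0 0 1" --pt "0 0 -14 0 0 0 1" --pt "0 0 -14 0 0 0 1" --pt "0 0 -14 0 0 0 1"

```text
time: 7.28
ee_pos: [0.6006, -0.1545, 0.0444]
ee_rot: [0.0, 0.733, 0.68, 0.0]
contact_force: [0.1, -0.0, 2.5]
grip_width: 0.236
grip_force: 59.9
```

Emit:
carry_out --pt "0 0 20 0 0 0 1" --pt "0 0 60 0 0 0 1" --pt "0 0 100 0 0 0 1" --pt "0 0 140 0 0 0 1" --pt "0 0 150 0 0 0 1" --pt "-30 -35 150 0 0 0 1" --pt "-60 -70 150 0 0 0 1" --pt "-90 -105 150 0 0 0 1" --pt "-120 -140 150 0 0 0 1" --pt "-150 -175 150 0 0 0 1" --pt "-171 -199 150 0 0 0 1" --pt "-171 -199 150 0 0 0 1" --pt "-171 -199 110 0 0 0 1" --pt "-171 -199 70 0 0 0 1" --pt "-171 -199 35 0 0 0 1" --pt "-171 -199 15 0 0 0 1" --pt "-171 -199 5 0 0 0 1" --pt "-171 -199 -2 0 0 0 1" --pt "-171 -199 -6 0 0 0 1" --pt "-171 -199 -6 0 0 0 1"

```text
time: 8.95
ee_pos: [0.4296, -0.3537, 0.0385]
ee_rot: [0.0, 0.733, 0.68, -0.0]
contact_force: [-0.1, 0.5, -0.8]
grip_width: 0.237
grip_force: 59.5
```

Emit:
carry_out --pt "0 0 -2 0 0 0 1" --pt "0 0 -3 0 0 0 1" --pt "0 0 -3 0 0 0 0" --pt "0 0 -3 0 0 0 -1" --pt "0 0 -3 0 0 0 -1" --pt "0 0 -3 0 0 0 -1" --pt "0 0 -3 0 0 0 -1" --pt "0 0 20 0 0 0 -1" --pt "0 0 60 0 0 0 -1" --pt "0 0 100 0 0 0 -1" --pt "0 0 140 0 0 0 -1" --pt "0 0 180 0 0 0 -1" --pt "0 0 220 0 0 0 -1" --pt "5 40 260 0 0 0 -1" --pt "10 80 270 0 0 0 -1" --pt "20 110 270 0 0 0 -1" --pt "20 110 270 0 0 0 -1" --pt "20 110 270 0 0 0 -1" --pt "20 110 270 0 0 0 -1"

```text
time: 10.53
ee_pos: [0.4494, -0.2434, 0.3078]
ee_rot: [0.0, 0.733, 0.68, -0.0]
contact_force: [-0.5, 0.2, -0.2]
grip_width: 0.997
grip_force: 0.0
```

```bash
python3 - <<'E'
from h import *
np.set_printoptions(precision=4,suppress=True)
s=sense();print(s['ee_pos'],s['ee_rot'],s['grip_width'],s['joints']);im=get_image('wrist');k=get_calibration('wrist')
import pickle;pickle.dump((k,im),open('k3.pkl','wb'))
crop=cv2.resize(im[0:320,120:480],None,fx=1.87,fy=1.87,interpolation=cv2.INTER_CUBIC)
save('w3',crop);print(boxes_of('headset0','wrist'),boxes_of('headset0_crown','wrist'))
print((proj('wrist',[.4475,-.1205,.13],k)-[120,0])*1.87)
E
```

```text
[ 0.4494 -0.2434  0.3078] [ 0.0002  0.7328  0.6804 -0.0001] 0.9970123035355759 [-0.7526 -0.1185  0.0575  1.7465 -0.0002  0.8924]
[{'at': [265.9, 78.3], 'p': 0.9}] [{'at': [265.0, 78.4], 'p': 0.76}]
[264.1523 127.8237]
```

View pics/w3.png

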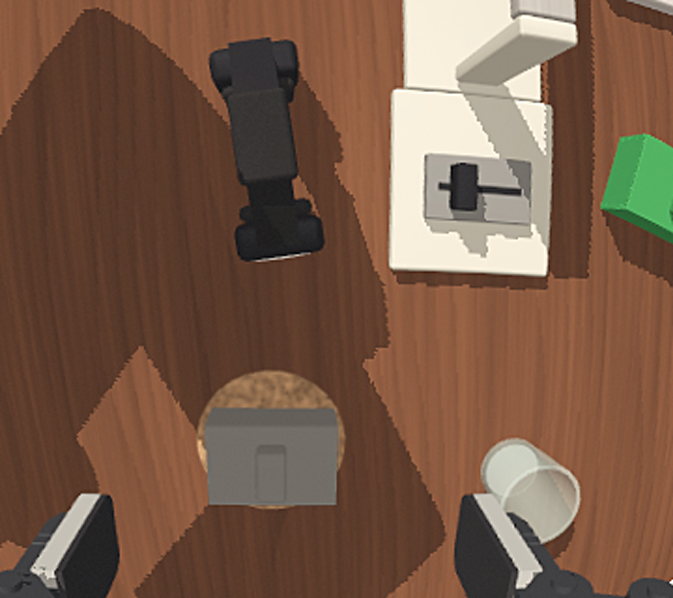

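The cover stands on the coaster. The black grip is visible at crop (464,187), at the near end. Headset A's crown is at (264,137). Computing its pose by crown corners.

```bash
python3 - <<'E'
from h import *
import pickle;k,im=pickle.load(open('k3.pkl','rb'))
np.set_printoptions(precision=4,suppress=True)
g=lambda p:np.array([p[0]/1.87+120,p[1]/1.87])
c=[(230,96),(290,90),(297,175),(238,183)]
P=[atz('wrist',g(p),.13,k)[:2] for p in c];print(np.array(P),'mean',np.mean(P,0))
d=P[0]+P[1]-P[2]-P[3];print('len',np.linalg.norm(d)/2,'yaw',np.degrees(np.arctan2(d[1],d[0])))
e=P[1]+P[2]-P[0]-P[3];print('wid',np.linalg.norm(e)/2,'yaw',np.degrees(np.arctan2(e[1],e[0])))
top=lambda u,v:np.array([150+u/2.9,130+v/2.9])
print(tri([ray('wrist',g((264,137)),k),ray('top',top(497,323))]),'cover',atz('wrist',g((271,475)),.072,k),'coaster',atz('wrist',g((271,439)),.006,k))
print('grip',atz('wrist',g((464,187)),.051,k))
# cups ends
a,b=atz('wrist',g((253,40)),.05,k),atz('wrist',g((282,258)),.05,k);print(a,b,np.degrees(np.arctan2(*(a-b)[1::-1])))
E
```

```text
[[ 0.4301 -0.1004]
 [ 0.4633 -0.0998]
 [ 0.4635 -0.1486]
 [ 0.4307 -0.1504]] mean [ 0.4469 -0.1248]
len 0.04942296030082296 yaw 90.45638179120199
wid 0.03303466842025266 yaw 2.0599054635183474
(array([ 0.4468, -0.1228,  0.1077]), [0.0004047106187985212, 0.0004047106187985295]) cover [ 0.4312 -0.3525  0.072 ] coaster [ 0.4299 -0.3504  0.006 ]
grip [ 0.5815 -0.1571  0.051 ]
[ 0.4427 -0.0451  0.05  ] [ 0.4508 -0.2008  0.05  ] 92.97756732714032
```

Emit:
carry_out --pt "-1 40 0 0 0 6.8 -1" --pt "-2 80 0 0 0 6.8 -1" --pt "-2 121 0 0 0 6.8 -1" --pt "-2 121 0 0 0 6.8 -1" --pt "-2 121 -40 0 0 6.8 -1" --pt "-2 121 -80 0 0 6.8 -1" --pt "-2 121 -120 0 0 6.8 -1" --pt "-2 121 -160 0 0 6.8 -1" --pt "-2 121 -190 0 0 6.8 -1" --pt "-2 121 -205 0 0 6.8 -1" --pt "-2 121 -214 0 0 6.8 -1" --pt "-2 121 -214 0 0 6.8 -1" --pt "-2 121 -214 0 0 6.8 1" --pt "-2 121 -214 0 0 6.8 1" --pt "-2 121 -214 0 0 6.8 1" --pt "-2 121 -214 0 0 6.8 1" --pt "-2 121 -214 0 0 6.8 1" --pt "-2 121 -214 0 0 6.8 1" --pt "-2 121 -214 0 0 6.8 1"

```text
time: 12.27
ee_pos: [0.4479, -0.1228, 0.0954]
ee_rot: [0.001, 0.691, 0.722, 0.0]
contact_force: [-1.9, 0.2, 7.1]
grip_width: 0.379
grip_force: 59.8
```

Emit:
carry_out --pt "0 0 20 0 0 0 1" --pt "0 0 60 0 0 0 1" --pt "0 0 100 0 0 0 1" --pt "0 0 140 0 0 7 1" --pt "0 0 180 0 0 14 1" --pt "0 0 225 0 0 21 1" --pt "15 15 230 0 0 28 1" --pt "40 40 230 0 0 35 1" --pt "65 65 230 0 0 42 1" --pt "90 90 230 0 0 49 1" --pt "115 115 230 0 0 56 1" --pt "140 140 230 0 0 63 1" --pt "160 160 230 0 0 70 1" --pt "169 169 230 0 0 77 1" --pt "169 169 230 0 0 83.2 1" --pt "169 169 230 0 0 83.2 1" --pt "169 169 230 0 0 83.2 1" --pt "169 169 230 0 0 83.2 1" --pt "169 169 230 0 0 83.2 1"

```text
time: 13.85
ee_pos: [0.6161, 0.0462, 0.3242]
ee_rot: [0.0, 0.039, 0.999, 0.0]
contact_force: [0.4, -0.4, -1.5]
grip_width: 0.38
grip_force: 60.8
```

```bash
python3 - <<'E'
from h import *
np.set_printoptions(precision=4,suppress=True)
s=sense();print(s['ee_pos'],s['ee_rot'],s['grip_width'],s['grip_force'],s['joints']);im=get_image('wrist');sd=get_image('side');tp=get_image('top')
save('m1',np.hstack([cv2.resize(im,(400,300)),cv2.resize(sd[100:310,150:430],(400,300))]))
save('t3',tp)
print([(np.round(b['at']).tolist(),round(b['p'],2)) for b in boxes_of('headset0','top')])
E
```

```text
[0.6161 0.0462 0.3242] [0.0002 0.0392 0.9992 0.    ] 0.3795930798959874 60.765379075164674 [-0.1365  0.2287  0.4476  1.7894  0.     -0.0581]
[([196.0, 293.0], 0.89), ([182.0, 255.0], 0.83)]
```

View pics/m1.png

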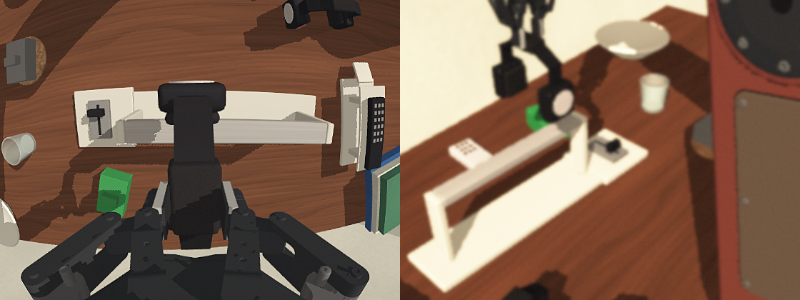

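Held upright and aligned across the bar. Lowering.

Emit:
carry_out --pt "0 0 -40 0 0 0 1" --pt "0 0 -80 0 0 0 1" --pt "0 0 -120 0 0 0 1" --pt "0 0 -150 0 0 0 1" --pt "0 0 -170 0 0 0 1" --pt "0 0 -178 0 0 0 1" --pt "0 0 -182 0 0 0 1" --pt "0 0 -182 0 0 0 1"

```text
time: 14.72
ee_pos: [0.6164, 0.0466, 0.1423]
ee_rot: [0.0, 0.038, 0.999, 0.0]
contact_force: [0.2, -0.0, -2.5]
grip_width: 0.375
grip_force: 60.7
```

Emit:
carry_out --pt "0 0 -1 0 0 0 1" --pt "0 0 -2 0 0 0 1" --pt "0 0 -2 0 0 0 1" --pt "0 0 -2 0 0 0 0" --pt "0 0 -2 0 0 0 -1" --pt "0 0 -2 0 0 0 -1" --pt "0 0 -2 0 0 0 -1" --pt "0 0 -2 0 0 0 -1" --pt "0 0 10 0 0 0 -1" --pt "0 0 30 0 0 0 -1" --pt "0 0 60 0 0 0 -1" --pt "0 0 100 0 0 0 -1" --pt "0 0 140 0 0 0 -1" --pt "0 0 175 0 0 0 -1" --pt "-30 30 175 0 0 -7 -1" --pt "-60 60 175 0 0 -14 -1" --pt "-90 90 175 0 0 -21 -1" --pt "-120 120 175 0 0 -28 -1" --pt "-150 150 175 0 0 -35 -1" --pt "-160 160 175 0 0 -42 -1"

```text
time: 16.38
ee_pos: [0.4532, 0.2093, 0.3189]
ee_rot: [0.0, 0.395, 0.919, 0.001]
contact_force: [0.6, 0.5, 0.2]
grip_width: 1.001
grip_force: 0.0
```

```bash
python3 - <<'E'
from h import *
import pickle
np.set_printoptions(precision=4,suppress=True)
s=sense();print(s['ee_pos'],s['ee_rot'],s['grip_width'],s['joints']);im=get_image('wrist');k=get_calibration('wrist');sd=get_image('side');tp=get_image('top')
pickle.dump((k,im),open('k4.pkl','wb'))
save('m2',np.hstack([cv2.resize(im,(400,300)),cv2.resize(sd[100:310,150:430],(400,300))]));save('w4',im);save('t4',tp)
for c in('top','wrist','side'): print(c,[(np.round(b['at']).tolist(),round(b['p'],2)) for b in boxes_of('headset0',c)])
E
```

```text
[0.4532 0.2093 0.3189] [0.0005 0.3949 0.9187 0.0008] 1.001065612838726 [ 0.1693 -0.1471  0.052   1.7682  0.0009  0.9811]
top [([269.0, 188.0], 0.94), ([160.0, 171.0], 0.66)]
wrist [([194.0, 37.0], 0.95), ([306.0, 75.0], 0.92), ([259.0, 319.0], 0.88)]
side [([306.0, 342.0], 0.97), ([255.0, 217.0], 0.69), ([223.0, 330.0], 0.56), ([201.0, 207.0], 0.24)]
```

View pics/m2.png

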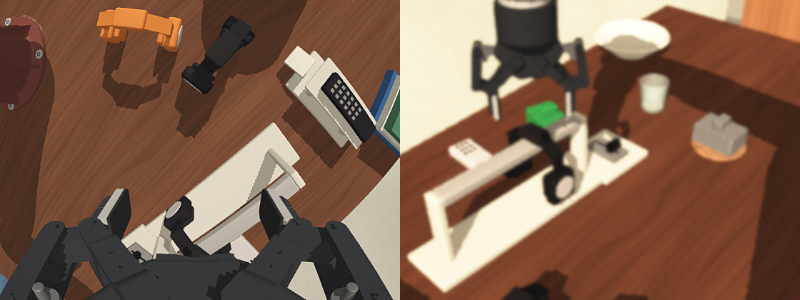

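Side: headset A hangs on the bar, crop (550,160). Wrist: headset B at (220,55), orange look-alike at (140,30), so B is undisturbed. Aligning for a better look at B.

Emit:
carry_out --pt "-50 -7 0 0 0 -7 -1" --pt "-50 -7 0 0 0 -14 -1" --pt "-50 -7 0 0 0 -21 -1" --pt "-50 -7 0 0 0 -28 -1" --pt "-50 -7 0 0 0 -35 -1" --pt "-50 -7 0 0 0 -39.5 -1" --pt "-50 -7 0 0 0 -39.5 -1" --pt "-50 -7 0 0 0 -39.5 -1" --pt "-50 -7 0 0 0 -39.5 -1"

```text
time: 17.43
ee_pos: [0.4067, 0.1993, 0.3169]
ee_rot: [-0.0, 0.68, 0.733, -0.0]
contact_force: [-0.1, 0.2, 0.1]
grip_width: 1.001
grip_force: 0.0
```

```bash
python3 - <<'E'
from h import *
import pickle
np.set_printoptions(precision=4,suppress=True)
s=sense();print(s['ee_pos'],s['ee_rot'],s['joints']);im=get_image('wrist');k=get_calibration('wrist')
pickle.dump((k,im),open('k5.pkl','wb'))
u,v=proj('wrist',[.398,.322,.13],k);u0,v0=max(0,int(u)-120),max(0,int(v)-100);print(u,v,u0,v0)
save('w5',cv2.resize(im[v0:v0+200,u0:u0+240],None,fx=3,fy=3,interpolation=cv2.INTER_CUBIC))
print([(np.round(b['at']).tolist(),round(b['p'],2)) for b in boxes_of('headset0_crown','wrist')])
E
```

```text
[0.4067 0.1993 0.3169] [-0.      0.6798  0.7334 -0.0001] [ 0.1654 -0.2835 -0.0696  1.7849 -0.      1.6605]
272.276024725322 69.22308054477463 152 0
[([446.0, 294.0], 0.6)]
```

View pics/w5.png

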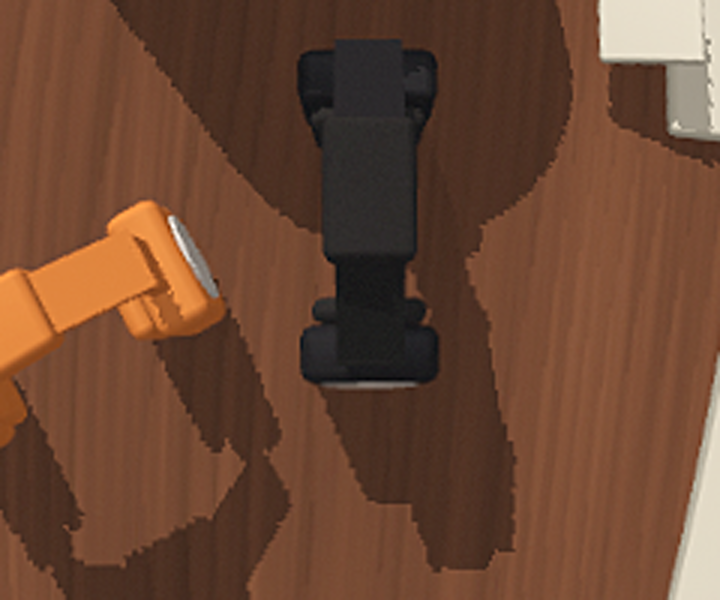

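```bash
python3 - <<'E'
from h import *
import pickle
np.set_printoptions(precision=4,suppress=True)
k,im=pickle.load(open('k5.pkl','rb'))
px=(152+369/3,187/3)
print(atz('wrist',px,.13,k))
g=lambda u,v:np.array([150+u/2.9,130+v/2.9])
print(tri([ray('wrist',px,k),ray('top',g(86,365))]))
a,b=[atz('wrist',(152+u/3,v/3),.045,k) for u,v in((367,48),(370,385))];print((a+b)/2,a-b)
E
```

```text
[0.4003 0.3298 0.13  ]
(array([0.4004, 0.3439, 0.0369]), [0.0006049319009309151, 0.0006049319009307884])
[0.4006 0.3313 0.045 ] [-0.013   0.1541  0.    ]
```

Emit:
carry_out --pt "-2 40 0 0 0 0 -1" --pt "-4 80 0 0 0 0 -1" --pt "-6 115 0 0 0 0 -1" --pt "-6 129 0 0 0 0 -1" --pt "-6 129 -40 0 0 0 -1" --pt "-6 129 -80 0 0 0 -1" --pt "-6 129 -120 0 0 0 -1" --pt "-6 129 -160 0 0 0 -1" --pt "-6 129 -195 0 0 0 -1" --pt "-6 129 -212 0 0 0 -1" --pt "-6 129 -221 0 0 0 -1" --pt "-6 129 -221 0 0 0 -1" --pt "-6 129 -221 0 0 0 1" --pt "-6 129 -221 0 0 0 1" --pt "-6 129 -221 0 0 0 1" --pt "-6 129 -221 0 0 0 1" --pt "-6 129 -221 0 0 0 1" --pt "-6 129 -221 0 0 0 1" --pt "-6 129 -221 0 0 0 1"

```text
time: 19.12
ee_pos: [0.401, 0.3291, 0.0976]
ee_rot: [0.0, 0.681, 0.733, 0.001]
contact_force: [-1.7, -0.7, 5.8]
grip_width: 0.378
grip_force: 60.0
```

Emit:
carry_out --pt "0 0 20 0 0 0 1" --pt "0 0 60 0 0 0 1" --pt "0 0 100 0 0 0 1" --pt "0 0 140 0 0 7 1" --pt "0 0 180 0 0 14 1" --pt "0 0 225 0 0 21 1" --pt "20 -15 230 0 0 28 1" --pt "50 -38 230 0 0 35 1" --pt "80 -61 230 0 0 42 1" --pt "110 -84 230 0 0 49 1" --pt "140 -107 230 0 0 56 1" --pt "170 -130 230 0 0 63 1" --pt "200 -153 230 0 0 70 1" --pt "223 -172 230 0 0 77 1" --pt "223 -172 230 0 0 81.7 1" --pt "223 -172 230 0 0 81.7 1" --pt "223 -172 230 0 0 81.7 1" --pt "223 -172 230 0 0 81.7 1" --pt "223 -172 230 0 0 81.7 1"

```text
time: 20.7
ee_pos: [0.6227, 0.1576, 0.3267]
ee_rot: [0.0, 0.036, 0.999, 0.0]
contact_force: [0.1, 0.1, -1.7]
grip_width: 0.373
grip_force: 60.7
```

```bash
python3 - <<'E'
from h import *
s=sense();print(s['ee_pos'],s['ee_rot'],s['grip_width']);im=get_image('wrist');sd=get_image('side')
save('m3',np.hstack([cv2.resize(im,(400,300)),cv2.resize(sd[100:310,150:430],(400,300))]))
E
```

```text
[0.6227409  0.15759352 0.3267285 ] [4.95041372e-04 3.61704614e-02 9.99345501e-01 1.45986570e-04] 0.37267161823104344
```

View pics/m3.png

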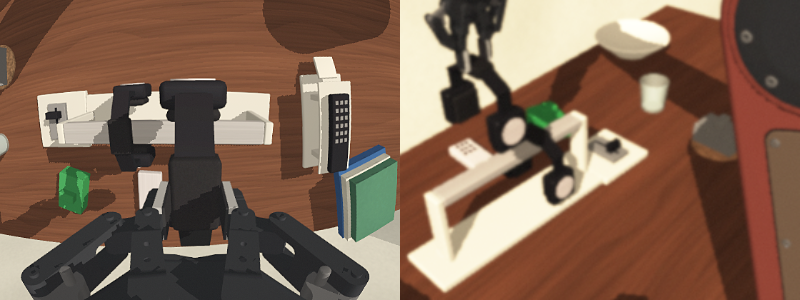

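Emit:
carry_out --pt "1 0 -40 0 0 0 1" --pt "1 0 -80 0 0 0 1" --pt "1 0 -120 0 0 0 1" --pt "1 0 -150 0 0 0 1" --pt "1 0 -170 0 0 0 1" --pt "1 0 -178 0 0 0 1" --pt "1 0 -182 0 0 0 1" --pt "1 0 -184 0 0 0 1" --pt "1 0 -184 0 0 0 1" --pt "1 0 -184 0 0 0 0" --pt "1 0 -184 0 0 0 -1" --pt "1 0 -184 0 0 0 -1" --pt "1 0 -184 0 0 0 -1" --pt "1 0 -184 0 0 0 -1" --pt "1 0 -174 0 0 0 -1" --pt "1 0 -150 0 0 0 -1" --pt "1 0 -110 0 0 0 -1" --pt "1 0 -70 0 0 0 -1" --pt "1 0 -30 0 0 0 -1" --pt "1 0 0 0 0 0 -1"

```text
time: 22.47
ee_pos: [0.6242, 0.1567, 0.3306]
ee_rot: [0.002, 0.036, 0.999, 0.0]
contact_force: [0.5, 0.3, 1.6]
grip_width: 0.999
grip_force: 0.0
```

No pictures are left to view, so I check numerically from here. Moving beside the slide control.

Emit:
carry_out --pt "-10 -35 0 0 0 0 1" --pt "-20 -70 0 0 0 0 1" --pt "-30 -105 0 0 0 0 1" --pt "-40 -140 0 0 0 0 1" --pt "-50 -175 0 0 0 0 1" --pt "-60 -210 0 0 0 0 1" --pt "-75 -245 0 0 0 0 1" --pt "-100 -280 0 0 0 0 1" --pt "-134 -312 0 0 0 0 1" --pt "-134 -312 0 0 0 0 1" --pt "-134 -312 0 0 0 0 1" --pt "-134 -312 0 0 0 0 1" --pt "-134 -312 0 0 0 0 1"

```text
time: 23.55
ee_pos: [0.4909, -0.1546, 0.3264]
ee_rot: [0.0, 0.035, 0.999, 0.0]
contact_force: [-0.6, 0.8, 0.1]
grip_width: -0.003
grip_force: 0.0
```

```bash
cat > chk.py <<'E'
from h import *
np.set_printoptions(precision=3,suppress=True)
def dark(cam,im,k,x0,x1,y0,y1,z,thr):
    # sample a world-plane grid at height z and return the dark cells
    xs=np.arange(x0,x1,.002);ys=np.arange(y0,y1,.002)
    G=np.array([[proj(cam,[x,y,z],k) for y in ys] for x in xs],np.float32)
    v=cv2.remap(im.max(2),G[...,0],G[...,1],cv2.INTER_LINEAR)
    n,l,s,c=cv2.connectedComponentsWithStats((v<thr).astype(np.uint8))
    return [((x0+.002*c[i][1]).round(3),(y0+.002*c[i][0]).round(3),int(s[i][3]*2),int(s[i][2]*2),int(s[i][4])) for i in range(1,n) if s[i][4]>15]
if __name__=='__main__':
    s=sense();print(s['ee_pos'],s['grip_width'])
    for cam in('wrist','top'):
        im=get_image(cam);k=get_calibration(cam)
        print(cam,{l:[(np.round(b['at']).tolist(),round(b['p'],2)) for b in boxes_of(l,cam)] for l in('headset0','charge_top','cover')})
        print('grip x,y,wx,wy,n',dark(cam,im,k,.55,.66,-.19,-.13,.051,55))
        print('crowns',dark(cam,im,k,.54,.70,-.02,.23,.175,60))
    get_image('side');print('side',[(np.round(b['at']).tolist(),round(b['p'],2)) for b in boxes_of('headset0','side')])
    print('expect side crowns',[proj('side',[x,y,.165]).round() for x,y in((.616,.046),(.624,.156))],'top',[proj('top',[x,y,.165]).round() for x,y in((.616,.046),(.624,.156))])
E
python3 chk.py
```

```text
[ 0.491 -0.155  0.326] -0.0028047998663916955
wrist {'headset0': [([497.0, 247.0], 0.78), ([537.0, 42.0], 0.71), ([432.0, 251.0], 0.63)], 'charge_top': [([164.0, 126.0], 0.61)], 'cover': [([134.0, 140.0], 0.89), ([277.0, 347.0], 0.54), ([434.0, 250.0], 0.41)]}
grip x,y,wx,wy,n [(np.float64(0.6), np.float64(-0.158), 96, 32, 262), (np.float64(0.648), np.float64(-0.136), 18, 8, 25)]
crowns [(np.float64(0.615), np.float64(0.082), 128, 194, 2416), (np.float64(0.686), np.float64(-0.003), 36, 52, 256)]
top {'headset0': [([238.0, 188.0], 0.78), ([271.0, 188.0], 0.68)], 'charge_top': [([236.0, 186.0], 0.73), ([330.0, 203.0], 0.54)], 'cover': [([391.0, 248.0], 0.9), ([329.0, 150.0], 0.64)]}
grip x,y,wx,wy,n [(np.float64(0.577), np.float64(-0.159), 4, 20, 19), (np.float64(0.587), np.float64(-0.158), 14, 26, 28)]
crowns [(np.float64(0.613), np.float64(0.042), 140, 60, 1274), (np.float64(0.616), np.float64(0.147), 144, 64, 1339)]
side [([309.0, 339.0], 0.85), ([256.0, 217.0], 0.68), ([227.0, 237.0], 0.65)]
expect side crowns [array([244., 194.]), array([212., 213.])] top [array([269., 186.]), array([233., 183.])]
```

Both headsets register on the bar in the top view, at (238,188) and (271,188), and the grip is at the near end. Descending behind the grip.

Emit:
carry_out --pt "20 -2 -35 0 0 0 1" --pt "40 -3 -75 0 0 0 1" --pt "40 -3 -115 0 0 0 1" --pt "40 -3 -155 0 0 0 1" --pt "40 -3 -195 0 0 0 1" --pt "40 -3 -235 0 0 0 1" --pt "40 -3 -265 0 0 0 1" --pt "40 -3 -285 0 0 0 1" --pt "40 -3 -296 0 0 0 1" --pt "40 -3 -303 0 0 0 1" --pt "40 -3 -306 0 0 0 1" --pt "40 -3 -306 0 0 0 1" --pt "40 -3 -306 0 0 0 1"

```text
time: 25.13
ee_pos: [0.5312, -0.1589, 0.0214]
ee_rot: [0.001, 0.036, 0.999, -0.0]
contact_force: [-0.7, -0.2, 0.2]
grip_width: -0.003
grip_force: 0.0
```

Emit:
carry_out --pt "10 0 0 0 0 0 1" --pt "20 0 0 0 0 0 1" --pt "28 -1 0 0 0 0 1" --pt "36 -1 0 0 0 0 1" --pt "44 -2 0 0 0 0 1" --pt "52 -2 0 0 0 0 1" --pt "60 -3 0 0 0 0 1" --pt "66 -3 0 0 0 0 1" --pt "71 -4 0 0 0 0 1" --pt "74 -4 0 0 0 0 1" --pt "76 -4 0 0 0 0 1" --pt "76 -4 0 0 0 0 1"

```text
time: 26.13
ee_pos: [0.6063, -0.1623, 0.0199]
ee_rot: [-0.0, 0.036, 0.999, 0.0]
contact_force: [-1.5, 0.3, -0.4]
grip_width: 0.003
grip_force: 0.0
```

Emit:
carry_out --pt "2 0 0 0 0 0 1" --pt "3 0 0 0 0 0 1" --pt "3 0 0 0 0 0 1"

```text
time: 26.38
ee_pos: [0.6066, -0.1623, 0.0198]
ee_rot: [-0.003, 0.036, 0.999, -0.0]
contact_force: [-14.6, -0.3, 9.7]
grip_width: -0.003
grip_force: 7.5
```

The end stop is felt (−14.6 N). Retreating.

Emit:
carry_out --pt "-10 0 0 0 0 0 1" --pt "-30 0 0 0 0 0 1" --pt "-50 1 0 0 0 0 1" --pt "-60 1 30 0 0 0 1" --pt "-70 0 70 0 0 0 1" --pt "-80 0 110 0 0 0 1" --pt "-90 0 150 0 0 0 1" --pt "-100 0 190 0 0 0 1" --pt "-115 0 230 0 0 0 1" --pt "-115 0 270 0 0 0 1" --pt "-115 0 306 0 0 0 1" --pt "-115 0 306 0 0 0 1" --pt "-115 0 306 0 0 0 1" --pt "-115 0 306 0 0 0 1"

```text
time: 27.55
ee_pos: [0.4944, -0.1623, 0.3256]
ee_rot: [0.0, 0.036, 0.999, 0.0]
contact_force: [-0.1, 0.7, -0.1]
grip_width: -0.004
grip_force: 0.0
```

```bash
python3 chk.py; python3 - <<'E'
from h import *
c=[b['at'] for b in boxes_of('cover','top')][:2];print([ (atz('top',a,.045)).round(3) for a in c])
print([(np.round(b['at']),round(b['p'],2)) for b in boxes_of('votive','top')+boxes_of('ac_remote','top')])
E
```

```text
[ 0.494 -0.162  0.326] -0.004104534193316919
wrist {'headset0': [([537.0, 41.0], 0.95), ([502.0, 239.0], 0.71), ([438.0, 250.0], 0.56), ([134.0, 268.0], 0.26), ([554.0, 218.0], 0.17)], 'charge_top': [([281.0, 251.0], 0.81)], 'cover': [([138.0, 137.0], 0.73), ([274.0, 343.0], 0.56)]}
grip x,y,wx,wy,n [(np.float64(0.621), np.float64(-0.162), 98, 34, 208), (np.float64(0.65), np.float64(-0.14), 18, 16, 43)]
crowns [(np.float64(0.614), np.float64(0.081), 128, 192, 2436), (np.float64(0.689), np.float64(-0.006), 28, 42, 163)]
top {'headset0': [([269.0, 188.0], 0.76), ([235.0, 186.0], 0.64), ([201.0, 303.0], 0.63)], 'charge_top': [([333.0, 192.0], 0.37)], 'cover': [([388.0, 248.0], 0.91), ([327.0, 152.0], 0.57)]}
grip x,y,wx,wy,n [(np.float64(0.625), np.float64(-0.159), 18, 30, 66)]
crowns [(np.float64(0.613), np.float64(0.042), 140, 60, 1275), (np.float64(0.616), np.float64(0.147), 144, 64, 1345)]
side [([222.0, 236.0], 0.71), ([308.0, 341.0], 0.64), ([254.0, 217.0], 0.57)]
expect side crowns [array([244., 194.]), array([212., 213.])] top [array([269., 186.]), array([233., 183.])]
[array([ 0.429, -0.35 ,  0.045]), array([ 0.756, -0.15 ,  0.045])]
[(array([271., 141.]), 0.62)]
```

```bash
python3 - <<'E'
from h import *
im=get_image('wrist');print(atz('wrist',(537,41),.08).round(3),im[31:51:5,527:547:5].reshape(-1,3).mean(0))
get_image('top')
print([(np.round(b['at']),round(b['p'],2)) for b in boxes_of('headset0','top')])
s=sense();print(s['time'],s['contact_force'])
if np.linalg.norm(atz('wrist',(537,41),.08)[:2]-[.253,.257])<.06: print(job_done())
E
```

```text
[0.297 0.275 0.08 ] [172.75   105.9375  59.75  ]
[(array([200., 306.]), 0.89), (array([271., 184.]), 0.8), (array([236., 182.]), 0.71), (array([334., 190.]), 0.36)]
28.35 [-0.82627803  0.30410333  0.0896359 ]
the job is handed in; nothing more can be done
None
```

I handed the job in at 28 s: both black headsets hang on the bar, the cover stands on the coaster, and the slide control was pushed to its far end; only two headsets were there. The last checks were numeric because my picture views were used up, and I did not re-measure the remotes or the votive cup at the end.

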